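# Click the camera's filter wheel to green and trigger the shot

### The job

The pilot laser is on, and the chrome sleeve on the pedestal has to be photographed through the green filter. With light flicks of a fingertip against the lugs on its edge, click the upright filter wheel round until the green filter rests in its click in front of the lens, and never let the wheel's empty hole come in front of the lens, because bare laser light ruins the sensor. Then press the blue trigger button right down, let it go and stop clear; leave the sleeve standing where it is and do not move the other loose things.

Things in the scene. Friction and masses are not known exactly. Their poses are not given: they have to be found in the camera images.
- camera_stand: Camera on a black rail 240 x 60 x 12 mm, fixed to the worktop. Origin on the worktop under the wheel's middle; -x points to the robot (yawed up to 0.35 rad), +y to the robot's left. Pedestal with the sleeve at x = -75 mm (31 mm across, top 34 mm high); wheel in the plane x = 0; behind it an upright 22 mm wide, 130 mm high, then lens and blue camera to x = 136 mm, 70 mm high.
- hub (a point): Wheel centre, 85 mm above the worktop; axis = the stand's x. Dark disc, rim 52 mm from the hub, 10 mm thick. On the rim, outside each of the 8 cells, a lug: out to 63 mm, 8 mm thick, about 36 mm free between. In a click one lug stands at the very top. It takes about 5 N; once pushed 22.5 degrees past the top, the wheel snaps on and the next lug comes to the top if nothing is in its way.
- filter_wheel (a joint): Turn of the wheel (rad); grows as its top edge moves to the stand's +y; free to turn both ways. It clicks at every multiple of pi/4; let go between two it snaps to the nearer. Before the lens stands: at 0 (and 2pi) the empty hole, pi/4 white, 2pi/4 magenta, 3pi/4 red, pi orange, 5pi/4 yellow, 6pi/4 blue, 7pi/4 green. Starts from magenta to yellow, in a click (seldom hung half way at first).
- green_filter (a point): Centre of the green filter disc, 20 mm across, in one of the wheel's 8 cells (36 mm from the hub, 45 degrees apart); turns with the wheel.
- open_hole (a point): Centre of the wheel's empty cell (20 mm hole), next to the green filter; it turns with the wheel.
- lens (a point): Point on the camera's optical axis in the wheel's plane, straight below the hub, 49 mm above the worktop: where the wanted filter's centre must be.
- trigger_top (a point): Centre of the top of the round blue trigger button (26 mm across) in a black collar on a grey box 74 x 54 x 28 mm fixed to the worktop; about 46 mm above the worktop when up. It moves with the button; press straight down.
- trigger (a joint): Travel of the blue button: 0 up, 0.006 m fully down (about 5 N); a spring returns it.
- inspected_piece: Chrome sleeve, 19 mm across and 30 mm high, standing loose on the camera's pedestal. Origin: centre of its underside.
- waiting_piece_a: Chrome sleeve like the other, 19 x 19 x 30 mm, standing loose on the worktop left of the camera stand. Origin: centre of its underside.
- waiting_piece_b: As waiting_piece_a, beside it.
- v_block: Steel V-block, 28 x 36 x 30 mm, loose, left of the camera. Origin: centre of its underside.
- focus_stick: Yellow stepped stick, 18 x 110 x 22 mm, lying loose at the left. Origin: centre of its underside.
- marker_black: Marker pen with black cap, 16 x 128 x 14 mm, lying loose right of the trigger box. Origin: centre of its underside.
- usb_stick: Black memory stick, 18 x 48 x 8 mm, lying loose behind the trigger box. Origin: centre of its underside.

How it is judged:
By the outcome, as a careful person would: the job done as asked, in the order asked, and still so for the second after the job is handed in, with the robot touching nothing.
It also fails if it takes over 61 s, if anything falls off the work surface, if the arm or the gripper's body presses on something with over 40 N, if the wrist force passes 120 N, or if a joint passes its speed limit or range.

### The arm

A 6-joint arm with a two-finger parallel gripper is mounted at the origin on a cart in front of the work surface, level with it; the furniture and walls round the work are solid. World frame = base frame: x ahead of the robot, y to its left, z up, the work surface at z = 0. Lengths are in m, angles in rad, forces in N, time in s.
With the tool pointing down it reaches from about 0.4 to 0.825 m from the base axis. Payload 7 kg.
Tool frame: the origin (TCP) lies between the finger pads; the fingertips stand 11 mm ahead of it and the grasp point (between the pads) lies 8 mm behind it (env.tips_ahead is the distance from the TCP to the fingertips, in m); z points along the fingers, y is the line along which they close (so a half turn about z gives the same grasp; the last joint's range is limited). The gripper opens to 88 mm and grips with 3 to 60 N. Pads are 19 mm wide; open, the fingers measure 130 mm over their backs; the gripper's body (78 mm by 193 mm) begins 47 mm behind the grasp point.
Start: joints at [1.585, 0.359, 0.012, 0, -1.224, -0.288], TCP at [0.183, 0.65, 0.238] pointing down, gripper open.
Joint ranges: [-3.07, 3.07], [-1.43, 2.12], [-1.02, 1.25], [-3.03, 1.67], [-3.05, -0], [-3.03, 3.03]. Speed limits (rad/s): [2.39, 2.39, 3.01, 3.14, 3.14, 3.14].

### API

Orientations are given as a unit quaternion [w, x, y, z].
In Python, from workcell import env, imaging, sign_off gives the robot as it stands (env), with the cameras (imaging) and the job as plain functions.
- The arm moves only by the shell command python3 steer.py 'ROWS' [FORCE]. ROWS is a JSON list that holds a single list of rows (three levels of brackets), with 1 to 5 rows, each of 7 numbers: a rotation vector rx, ry, rz in rad, then dx, dy, dz in m, then the finger opening in m; each row is the pose to reach, as a shift and turn from the pose commanded when the command began, along the tool's axes at that moment; what a row does not reach only later rows make up. A row lasts 1/8 s, in which the tool goes at most 0.0625 m and 0.188 rad, less where a joint would pass 70% of its speed; a pose out of reach is approached as far as the arm can. The fingers move at their own pace and stop on an object; FORCE is the grip in N (left out, the last holds). Time passes only in rows, so rows that do not move let the fingers close. It prints the time, the measured TCP pose, the force, the opening and the grip force at its end. Input that does not fit is refused with a message, and nothing moves.
- env.get_obs(): the state, without advancing time (a new reading comes with each control period).
- imaging.read_camera(name): name is "side" or "top" or "wrist"; returns a dict with "color" (420x560x3 uint8, blue, green, red), "vfov" (degrees; the focal length in pixels is half the picture's height over the tangent of half this angle, whatever the lens; pixels are square), "cx", "cy" (the principal point, pixels), "distortion" ([k1, k2, p1, p2, k3] as OpenCV has them; the pictures are not rectified), "cam_to_world" (4x4, takes a point from camera to world coordinates). Camera axes: x right, y down, z forward; pixel columns grow to the right and rows downward; lengths in m; the calibration is good to about 2 mm. A picture is of the moment at which its call begins. There is no depth.
- sign_off(): hands the job in; it is judged then, once.
The state is a dict: "time": time; "joint_pos": joint angles; "qvel": joint speeds; "tau": joint torques, N m; "ee_pos": TCP position; "tool_rot": TCP orientation; "contact_force": force on the tool from outside, world axes, zero at the start; "moment": the same for the moment, N m; "grip_width": finger opening in m; "gripper_force": force on a finger pad.
Only numpy, scipy, OpenCV 4.12 (cv2) and the standard library are available. Lean on these libraries where they do the work, as an engineer would, in place of code of your own. Each camera call takes 0.05 s, during which the arm holds its last target. There are 200 camera calls.

## Working session

There is one attempt and no reset: what is moved stays moved. The work goes in short steps, Python scripts to look and compute and a shell command to move; the robot and the scene stay as the last step left them, time stands still between calls to the robot, and variables do not carry over. Pictures are saved under pics/ and viewed, at most 10 in all, crops included, and the job is handed in when it is done.

```bash
ls; mkdir -p pics; cat > h.py <<'E'
import numpy as np, cv2
from workcell import env, imaging, sign_off
def K(c):
    h=c["color"].shape[0]; f=h/2/np.tan(np.radians(c["vfov"])/2)
    return np.array([[f,0,c["cx"]],[0,f,c["cy"]],[0,0,1]])
def ray(c,px):
    p=cv2.undistortPoints(np.array([[px]],float),K(c),np.array(c["distortion"],float))[0,0]
    T=np.array(c["cam_to_world"]); d=T[:3,:3]@np.array([p[0],p[1],1]); return T[:3,3],d/np.linalg.norm(d)
def onz(c,px,z):
    o,d=ray(c,px); return o+d*(z-o[2])/d[2]
def tri(rs):
    A=sum(np.eye(3)-np.outer(d,d) for o,d in rs); b=sum((np.eye(3)-np.outer(d,d))@o for o,d in rs)
    return np.linalg.solve(A,b)
def proj(c,P):
    T=np.linalg.inv(np.array(c["cam_to_world"])); r,_=cv2.Rodrigues(T[:3,:3])
    return cv2.projectPoints(np.array(P,float).reshape(-1,1,3),r,T[:3,3],K(c),np.array(c["distortion"],float))[0][:,0]
E
python3 - <<'E'
from h import *
for n in ("side","top"):
    c=imaging.read_camera(n); cv2.imwrite(f"pics/{n}0.png",c["color"]); print(n,np.round(c["cam_to_world"],3).tolist(),c["vfov"])
o=env.get_obs(); print(o["time"],o["ee_pos"],o["tool_rot"],o["grip_width"])
E
```

```text
pics
steer.py
workcell.py
side [[-1.0, -0.013, 0.001, 0.531], [-0.006, 0.43, -0.903, 0.811], [0.012, -0.902, -0.431, 0.48], [0.0, 0.0, 0.0, 1.0]] 55.31622034065665
top [[-0.01, -0.999, 0.034, 0.498], [-1.0, 0.01, 0.007, -0.02], [-0.007, -0.034, -0.999, 1.284], [0.0, 0.0, 0.0, 1.0]] 45.3398824376327
0.1 [0.18242001 0.64945086 0.23672124] [ 7.42785810e-04  9.90636570e-01 -1.36523383e-01 -3.29659455e-05] 0.0878020427964414
```

View pics/side0.png

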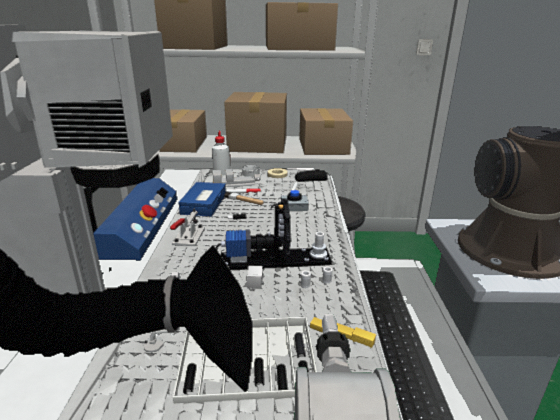

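View pics/top0.png

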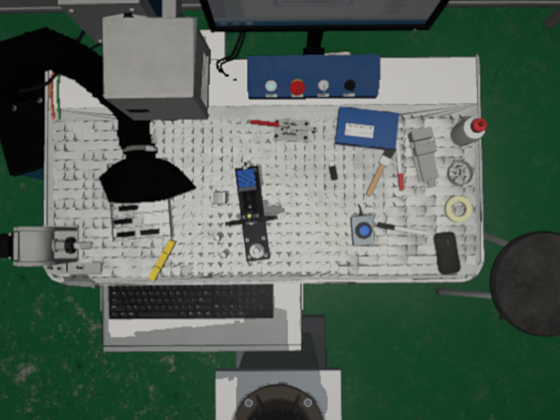

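The side view shows the wheel edge-on at about (283,225) and the trigger at (296,197). In the top view the wheel is at about (253,218), its stand runs from (246,168) to (259,258), and the trigger is at (364,230).

```bash
python3 - <<'E'
from h import *
t=imaging.read_camera("top"); s=imaging.read_camera("side"); w=imaging.read_camera("wrist")
def blobs(c,lo,hi,amin=15):
    m=cv2.inRange(cv2.cvtColor(c["color"],cv2.COLOR_BGR2HSV),lo,hi); n,_,st,ce=cv2.connectedComponentsWithStats(m)
    return [(st[i].tolist(),ce[i].round(1).tolist()) for i in range(1,n) if st[i][4]>amin]
for nm,c in (("t",t),("s",s)): 
    print(nm,"blue",blobs(c,(100,120,60),(130,255,255)))
for p in [(246,168),(259,258)]: print(onz(t,p,.012))
print("hub top",onz(t,(253,219),.14),"trig",onz(t,(364,230),.046), "sleeve",onz(t,(258,252),.06))
print("lug ends",onz(t,(230,222),.09),onz(t,(276,216),.09))
print("trig tri",tri([ray(t,(364,230)),ray(s,(296,194))]))
o=env.get_obs(); T=np.eye(4)
from scipy.spatial.transform import Rotation as R
q=o["tool_rot"]; T[:3,:3]=R.from_quat(q,scalar_first=True).as_matrix(); T[:3,3]=o["ee_pos"]
print("wrist in tool",np.round(np.linalg.inv(T)@np.array(w["cam_to_world"]),3).tolist(),w["vfov"])
cv2.imwrite("pics/w0.png",w["color"])
a=cv2.resize(t["color"][150:275,200:400],None,fx=4,fy=4,interpolation=cv2.INTER_CUBIC)
cv2.imwrite("pics/topc.png",a)
E
```

```text
t blue [([277, 21, 76, 2, 82], [312.8, 21.1]), ([386, 20, 30, 1, 30], [400.5, 20.0]), ([247, 55, 133, 42, 4572], [313.7, 73.3]), ([336, 108, 63, 41, 1691], [368.4, 127.1]), ([236, 168, 20, 20, 313], [245.8, 177.5]), ([359, 225, 11, 11, 90], [364.0, 230.1])]
s blue [([94, 178, 82, 82, 3038], [129.0, 222.7]), ([179, 182, 46, 34, 938], [201.6, 198.7]), ([290, 190, 9, 7, 51], [294.4, 193.2]), ([226, 231, 21, 26, 503], [235.8, 243.1])]
[0.66200413 0.07565886 0.012     ]
[0.43347974 0.04446454 0.012     ]
hub top [0.52877007 0.05094414 0.14      ] trig [ 0.50151023 -0.21619047  0.046     ] sleeve [0.45051211 0.04435387 0.06      ]
lug ends [0.52349491 0.10880753 0.09      ] [ 0.53669199 -0.00070797  0.09      ]
trig tri [ 0.4989693  -0.21674242  0.04191014]
wrist in tool [[0.0, -0.955, -0.295, 0.08], [1.0, 0.0, 0.0, 0.0], [-0.0, -0.295, 0.955, -0.146], [0.0, 0.0, 0.0, 1.0]] 65.85124152574521
```

View pics/topc.png

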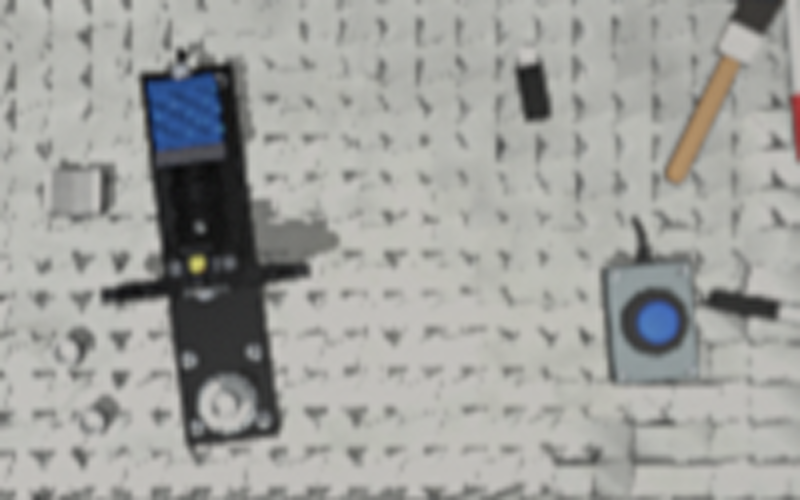

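The top crop shows the stand axis from about (190,75) to (235,435) in crop pixels, which is a yaw of roughly 0.13. The wheel is edge-on, with lug ends at (105,295) and (308,268). The trigger is at (657,322). Next I move to where the wrist camera faces the wheel, fingers closed.

```bash
python3 steer.py '[[[0, 0, 0.17, 0.046, 0.047, -0.01, 0], [0, 0, 0.34, 0.093, 0.094, -0.02, 0], [0, 0, 0.51, 0.139, 0.141, -0.03, 0], [0, 0, 0.68, 0.186, 0.188, -0.03, 0], [0, 0, 0.85, 0.232, 0.236, -0.03, 0]]]' 10
python3 - <<'E'
from h import *
from scipy.spatial.transform import Rotation as R
o=env.get_obs(); M=R.from_quat(o["tool_rot"],scalar_first=True).as_matrix(); print(np.round(M,3).tolist())
print((M.T@(np.array([.42,.07,.25])-o["ee_pos"])).round(3))
E
```

```text
time: 0.88
ee_pos: [0.3329, 0.3762, 0.2679]
tool_rot: [-0.0, 0.845, -0.535, -0.0]
contact_force: [0.8, -0.1, -0.6]
grip_width: 0.043
gripper_force: 0.0
[[0.428, -0.904, 0.0], [-0.904, -0.428, 0.001], [-0.001, -0.001, -1.0]]
[0.314 0.052 0.018]
```

```bash
python3 steer.py '[[[0, 0, 0.07, 0.06, 0.012, 0, 0], [0, 0, 0.14, 0.12, 0.022, 0, 0], [0, 0, 0.21, 0.18, 0.032, 0, 0], [0, 0, 0.28, 0.24, 0.042, 0.01, 0], [0, 0, 0.31, 0.3, 0.052, 0.018, 0]]]'; python3 steer.py '[[[0.18, 0, 0, 0.01, 0, 0, 0], [0.36, 0, 0, 0.01, 0, 0, 0], [0.54, 0, 0, 0.01, 0, 0, 0], [0.7, 0, 0, 0.01, 0, 0, 0], [0.8, 0, 0, 0.01, 0, 0, 0]]]'
python3 - <<'E'
from h import *
w=imaging.read_camera("wrist"); cv2.imwrite("pics/w1.png",w["color"]); np.save("w1.npy",w,allow_pickle=True)
E
```

```text
time: 1.5
ee_pos: [0.4152, 0.0832, 0.2497]
tool_rot: [-0.001, 0.754, -0.657, 0.0]
contact_force: [0.9, 0.6, 0.8]
grip_width: 0.0011
gripper_force: 0.0
time: 2.12
ee_pos: [0.452, 0.0637, 0.3308]
tool_rot: [-0.268, 0.712, -0.613, 0.213]
contact_force: [0.0, -0.3, -0.7]
grip_width: 0.0008
gripper_force: 0.0
```

View pics/w1.png

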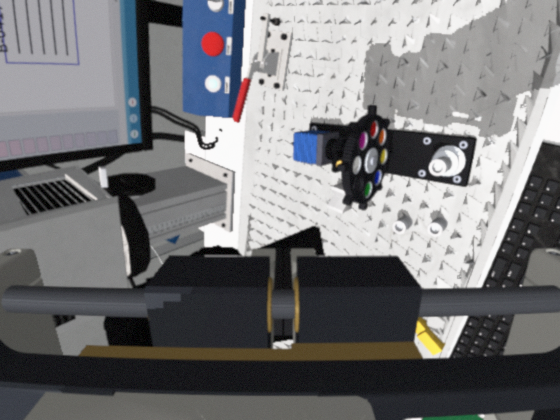

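The wheel shows at (370,158), with the filters visible, and the sleeve is at (447,160). I'll zoom in on the wheel.

```bash
python3 - <<'E'
import cv2
a=cv2.imread("pics/w1.png")[95:220,290:490]
a=cv2.rotate(cv2.resize(a,None,fx=4,fy=4,interpolation=cv2.INTER_CUBIC),cv2.ROTATE_90_CLOCKWISE)[:600] 
cv2.imwrite("pics/w1c.png",a)
E
```

```text
(no output)
```

View pics/w1c.png

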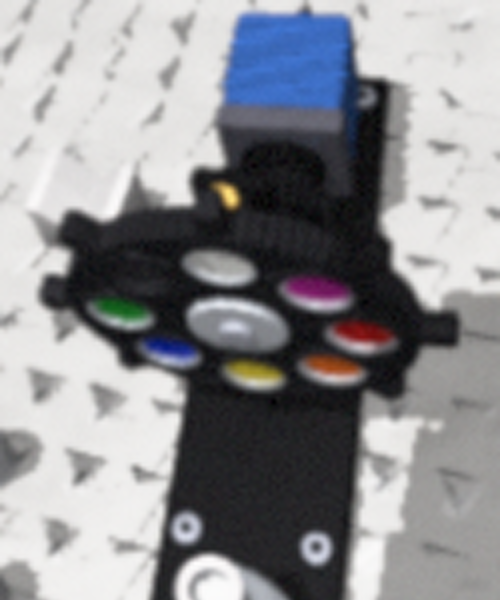

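The bottom cell, before the lens, is yellow at crop (253,373). Next come blue at lower left, green at left and the hole at upper left (dark). White is on top at (220,265). So I need two clicks in the growing direction, with the top edge moving left. Next I compute the geometry.

```bash
cat > m.py <<'E'
from h import *
def cells(w):
    x0,y0,W,H=290,95,200,125
    im=w["color"]; hsv=cv2.cvtColor(im,cv2.COLOR_BGR2HSV); r={}
    for n,lo,hi in (("mag",140,165),("green",45,80),("blue",112,130),("yellow",22,35)):
        m=cv2.inRange(hsv,(lo,90,60),(hi,255,255)); m[:,:345]=0;m[:,410:]=0;m[:y0]=0;m[y0+H:]=0
        k,_,st,ce=cv2.connectedComponentsWithStats(m)
        if k>1: i=1+st[1:,4].argmax(); r[n]=ce[i]; print(n,ce[i].round(1),st[i][4])
    m=(cv2.inRange(hsv,(0,120,60),(8,255,255))|cv2.inRange(hsv,(172,120,60),(180,255,255))); m[:,:345]=0;m[:,410:]=0;m[:y0]=0;m[y0+H:]=0
    k,_,st,ce=cv2.connectedComponentsWithStats(m)
    if k>1: i=1+st[1:,4].argmax(); r["red"]=ce[i]; print("red",ce[i].round(1),st[i][4])
    return r
def cross(a,b,c,d):
    h=lambda p:np.array([p[0],p[1],1.]); l=np.cross(np.cross(h(a),h(b)),np.cross(h(c),h(d))); return l[:2]/l[2]
E
python3 - <<'E'
from m import *
w=np.load("w1.npy",allow_pickle=True).item(); r=cells(w)
hp=cross(r["mag"],r["blue"],r["red"],r["green"]); hub=onz(w,hp,.085); print("hub px",hp,hub)
t=imaging.read_camera("top"); 
# yaw from stand: lens camera blue blob & rail edges in top view
g=cv2.cvtColor(t["color"],cv2.COLOR_BGR2GRAY); m=((g<50)*255).astype(np.uint8)[225:262,225:285]
cs,_=cv2.findContours(m,cv2.RETR_EXTERNAL,cv2.CHAIN_APPROX_NONE); c=max(cs,key=cv2.contourArea)
mm=np.zeros_like(m); cv2.drawContours(mm,[c],-1,255,-1)
ys=range(4,27); L=[(mm[y].nonzero()[0].mean()+225,y+225) for y in ys if mm[y].any()]; print([ (round(a,1),int(mm[y-225].sum()/255)) for a,y in L])
v=cv2.fitLine(np.array(L,np.float32),cv2.DIST_HUBER,0,.01,.01).ravel(); 
A=onz(t,v[2:]-v[:2]*12,.012);B=onz(t,v[2:]+v[:2]*12,.012); d=(A-B)*np.sign((A-B)[0]); psi=np.arctan2(d[1],d[0]); print("yaw",psi,"axis y at hub x",A[1]+(hub[0]-A[0])*np.tan(psi))
print("hub proj top",proj(t,[hub]), "rim proj", onz(t,(253,219),.148))
for n in (psi,):
    nx=np.array([np.cos(n),np.sin(n),0]); ny=np.array([-np.sin(n),np.cos(n),0])
    for k,p in r.items():
        o,dd=ray(w,p); P=o+dd*((hub-o)@nx)/(dd@nx); q=P-hub; print(k,round(np.hypot(q@ny,q[2]),4),"angle from bottom deg toward +y",round(np.degrees(np.arctan2(q@ny,-q[2])),1))
E
```

```text
mag [361.6 140.3] 74
green [366.8 189.3] 42
blue [376.4 176.8] 53
yellow [382.1 155.9] 53
red [372.3 128.7] 56
hub px [369.49199598 159.80232997] [0.52533383 0.05885228 0.085     ]
[(np.float64(254.0), 5), (np.float64(250.5), 14), (np.float64(248.5), 18)]
yaw -1.2386189765647524 axis y at hub x -0.1427295656898469
hub proj top [[251.12691924 221.06841406]] rim proj [0.52855799 0.05045006 0.148     ]
mag 0.7368 angle from bottom deg toward +y 27.8
green 0.1934 angle from bottom deg toward +y -154.7
blue 0.1448 angle from bottom deg toward +y -152.2
yellow 0.0361 angle from bottom deg toward +y 0.1
red 10.3483 angle from bottom deg toward +y 25.3
```

```bash
python3 - <<'E'
from m import *
w=np.load("w1.npy",allow_pickle=True).item(); r=cells(w)
hub=np.array([0.52533383,0.05885228,0.085])
t=imaging.read_camera("top")
a,b=onz(t,(226.25,223.75),.085),onz(t,(277.,217.),.085); d=a-b; print(a,b,"len",np.linalg.norm(d),"mid",(a+b)/2,"yaw",np.arctan2(-d[0],d[1]))
s=onz(t,(256.3,251.3),.064); c=onz(t,(245.8,177.5),.07); f=c-s; print(s,c,"yaw",np.arctan2(f[1],f[0]),"y at hub",s[1]+(hub[0]-s[0])*f[1]/f[0], "dist sleeve-hub",hub[0]-s[0])
sw=onz(w,(447,160),.06); print("sleeve wrist",sw)
for n in (.10,.13,.16):
    nx=np.array([np.cos(n),np.sin(n),0]); ny=np.array([-np.sin(n),np.cos(n),0]); print(n)
    for k,p in r.items():
        o,dd=ray(w,p); P=o+dd*((hub-o)@nx)/(dd@nx); q=P-hub; print(k,round(np.hypot(q@ny,q[2]),4),round(np.degrees(np.arctan2(q@ny,-q[2])),1))
E
```

```text
mag [361.6 140.3] 74
green [366.8 189.3] 42
blue [376.4 176.8] 53
yellow [382.1 155.9] 53
red [372.3 128.7] 56
[0.51950786 0.11833664 0.085     ] [ 0.53444135 -0.00299251  0.085     ] len 0.12224472168834463 mid [0.5269746  0.05767207 0.085     ] yaw 0.12246647791419973
[0.45240014 0.04825242 0.064     ] [0.63142763 0.071958   0.07      ] yaw 0.13164720741597977 y at hub 0.05790979575790839 dist sleeve-hub 0.07293368991749766
sleeve wrist [0.44694722 0.04129684 0.06      ]
0.1
mag 0.0366 -136.0
green 0.0371 86.1
blue 0.037 43.9
yellow 0.0359 -0.0
red 0.0365 -93.5
0.13
mag 0.0353 -134.5
green 0.0363 89.8
blue 0.0354 45.3
yellow 0.0359 -0.0
red 0.0361 -89.8
0.16
mag 0.0341 -133.0
green 0.0357 93.5
blue 0.0339 46.9
yellow 0.0359 -0.0
red 0.036 -86.1
```

The fit is good: hub at (0.5255, 0.0585), yaw 0.13, cells at 36 mm radius and in the click at yellow. Two flicks towards +y are needed. First I untilt.

```bash
python3 steer.py '[[[-0.18, 0, 0, 0, 0, 0, 0], [-0.36, 0, 0, 0, 0, 0, 0], [-0.54, 0, 0, 0, 0, 0, 0], [-0.7, 0, 0, 0, 0, 0, 0], [-0.8, 0, 0, 0, 0, 0, 0]]]'; cat > g.py <<'E'
import sys; from h import *
from scipy.spatial.transform import Rotation as R
psi=.13; hub=np.array([.5255,.0585,0]); nx=np.array([np.cos(psi),np.sin(psi),0]); ny=np.array([-np.sin(psi),np.cos(psi),0])
o=env.get_obs(); M=R.from_quat(o["tool_rot"],scalar_first=True).as_matrix(); p=np.array(o["ee_pos"])
want=np.array([ny*-1,-nx,[0,0,-1.]]).T
def go(sx,sy,ztip): 
    T=hub+nx*sx+ny*sy+[0,0,ztip+env.tips_ahead]; print("shift",(M.T@(T-p)).round(4),"rot",R.from_matrix(M.T@want).as_rotvec().round(3))
def here(): q=p-hub; print("stand",(q@nx).round(4),(q@ny).round(4),"tip z",(p[2]-env.tips_ahead).round(4),"t",o["time"])
E
python3 -c "
from g import *
here(); go(-.005,-.025,.175)"
```

```text
time: 2.9
ee_pos: [0.4526, 0.0645, 0.3265]
tool_rot: [0.037, 0.759, -0.648, -0.046]
contact_force: [-0.9, 0.8, -0.1]
grip_width: 0.0001
gripper_force: 0.0
stand -0.0715 0.0154 tip z 0.3155 t 2.9
shift [ 0.0452 -0.0812  0.131 ] rot [0.117 0.02  0.028]
```

```bash
python3 steer.py '[[[0.06, 0.01, 0.015, 0.02, -0.03, 0.03, 0], [0.117, 0.02, 0.028, 0.035, -0.06, 0.06, 0], [0.117, 0.02, 0.028, 0.045, -0.081, 0.1, 0], [0.117, 0.02, 0.028, 0.045, -0.081, 0.13, 0], [0.117, 0.02, 0.028, 0.045, -0.081, 0.13, 0]]]'; python3 -c "
from g import *
here(); go(-.005,-.025,.1405)"
```

```text
time: 3.52
ee_pos: [0.522, 0.0321, 0.1859]
tool_rot: [-0.0, 0.751, -0.66, 0.001]
contact_force: [0.0, 0.3, -0.1]
grip_width: 0.0005
gripper_force: 0.0
stand -0.0069 -0.0258 tip z 0.1749 t 3.525
shift [-0.0008 -0.0018  0.0344] rot [-0.001 -0.001 -0.   ]
```

```bash
python3 steer.py '[[[0, 0, 0, 0, -0.002, 0.012, 0], [0, 0, 0, 0, -0.002, 0.024, 0], [0, 0, 0, 0, -0.002, 0.034, 0], [0, 0, 0, 0, -0.002, 0.034, 0]]]'; python3 -c "
from g import *
here()
w=imaging.read_camera('wrist'); cv2.imwrite('pics/w2.png',w['color'])
s=imaging.read_camera('side')['color'][190:280,210:340]; cv2.imwrite('pics/s2.png',np.vstack([cv2.resize(s,(560,388),interpolation=cv2.INTER_CUBIC)]))"
```

```text
time: 4.03
ee_pos: [0.526, 0.0324, 0.1546]
tool_rot: [-0.003, 0.752, -0.66, 0.003]
contact_force: [-0.4, -0.3, -0.3]
grip_width: 0.0004
gripper_force: 0.0
stand -0.0029 -0.026 tip z 0.1436 t 4.025
```

View pics/s2.png

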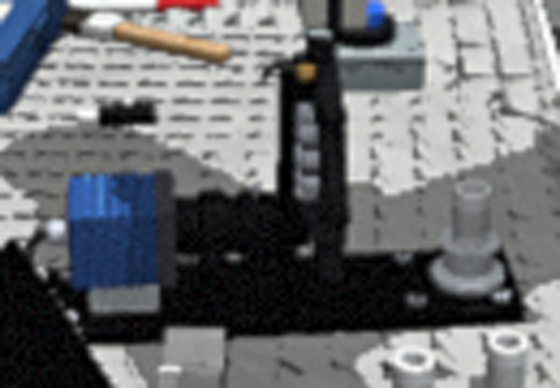

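The fingertip is over the wheel plane, just right of the top lug. First flick:

```bash
python3 steer.py '[[[0, 0, 0, -0.01, 0, 0.002, 0], [0, 0, 0, -0.02, 0, 0.002, 0], [0, 0, 0, -0.029, 0, 0.003, 0], [0, 0, 0, -0.037, 0, 0.004, 0], [0, 0, 0, -0.045, 0, 0.004, 0]]]'; python3 -c "
from g import *
here()"; python3 steer.py '[[[0, 0, 0, 0, 0, 0, 0]]]';python3 -c "
from g import *
here()
w=imaging.read_camera('wrist'); cv2.imwrite('pics/w3.png',w['color'])"
```

```text
time: 4.75
ee_pos: [0.5205, 0.078, 0.1511]
tool_rot: [-0.004, 0.752, -0.66, 0.003]
contact_force: [-0.2, -0.6, -0.3]
grip_width: 0.0004
gripper_force: 0.0
stand -0.0024 0.02 tip z 0.1401 t 4.75
time: 4.88
ee_pos: [0.5207, 0.078, 0.1513]
tool_rot: [-0.004, 0.752, -0.659, 0.003]
contact_force: [-0.9, 0.9, -0.1]
grip_width: 0.0007
gripper_force: 0.0
stand -0.0023 0.02 tip z 0.1403 t 4.875
```

```bash
python3 steer.py '[[[0, 0, 0, 0, 0, -0.02, 0], [0, 0, 0, 0, 0, -0.045, 0], [0, 0, 0, 0, 0.02, -0.09, 0], [0, 0, 0, 0, 0.05, -0.13, 0], [0, 0, 0, 0, 0.07, -0.17, 0]]]'; python3 steer.py '[[[0.18, 0, 0, 0, 0, 0, 0], [0.36, 0, 0, 0, 0, 0, 0], [0.54, 0, 0, 0, 0, 0, 0], [0.7, 0, 0, 0, 0, 0, 0], [0.7, 0, 0, 0, 0, 0, 0]]]'
python3 - <<'E'
from m import *
w=imaging.read_camera("wrist"); r=cells(w); hub=np.array([.5255,.0585,.085]);n=.13
cv2.imwrite("pics/w4.png",w["color"])
nx=np.array([np.cos(n),np.sin(n),0]); ny=np.array([-np.sin(n),np.cos(n),0]); print("hub px",proj(w,[hub]))
for k,p in r.items():
    o,dd=ray(w,p); P=o+dd*((hub-o)@nx)/(dd@nx); q=P-hub; print(k,round(np.hypot(q@ny,q[2]),4),round(np.degrees(np.arctan2(q@ny,-q[2])),1))
x,y=proj(w,[hub])[0].astype(int); a=w["color"][max(0,y-55):y+55,x-70:x+70]
cv2.imwrite("pics/w4c.png",cv2.resize(a,None,fx=4,fy=4,interpolation=cv2.INTER_CUBIC))
E
```

```text
time: 5.55
ee_pos: [0.4486, 0.0673, 0.322]
tool_rot: [-0.004, 0.751, -0.66, 0.003]
contact_force: [1.1, 0.5, -0.1]
grip_width: 0.0003
gripper_force: 0.0
time: 6.18
ee_pos: [0.4552, 0.0684, 0.3374]
tool_rot: [-0.262, 0.706, -0.619, 0.224]
contact_force: [-0.5, -0.3, -1.3]
grip_width: 0.0006
gripper_force: 0.0
mag [362.  164.6] 68
green [382.7 177.7] 35
blue [388.1 157.1] 49
yellow [386.6 137.5] 50
red [368.  140.4] 61
hub px [[375.8702365  160.23213785]]
mag 0.0355 179.1
green 0.0356 45.6
blue 0.036 0.7
yellow 0.036 -43.8
red 0.0354 -134.6
```

View pics/w4c.png

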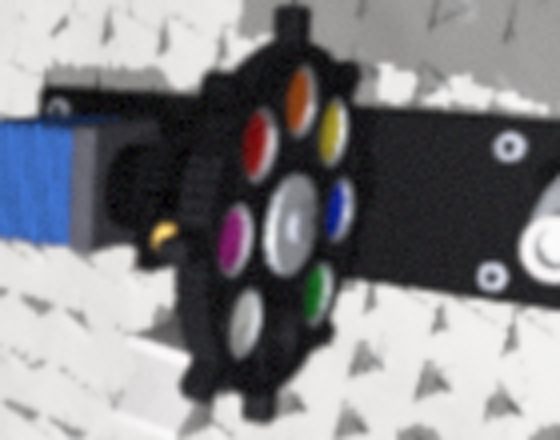

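Blue is now before the lens, in its click, and green is next at 45°. The first flick gave exactly one click, so I repeat the same motion once.

```bash
python3 steer.py '[[[-0.18, 0, 0, 0, 0, 0, 0], [-0.36, 0, 0, 0, 0, 0, 0], [-0.54, 0, 0, 0, 0, 0, 0], [-0.7, 0, 0, 0, 0, 0, 0], [-0.7, 0, 0, 0, 0, 0, 0]]]'; python3 -c "
from g import *
here(); go(-.005,-.026,.18)"
```

```text
time: 6.85
ee_pos: [0.4558, 0.0677, 0.3277]
tool_rot: [0.006, 0.752, -0.66, -0.006]
contact_force: [-0.3, -0.2, -0.2]
grip_width: 0.0004
gripper_force: 0.0
stand -0.0679 0.0182 tip z 0.3167 t 6.85
shift [ 0.0443 -0.0654  0.1355] rot [0.018 0.001 0.   ]
```

```bash
python3 steer.py '[[[0.018, 0, 0, 0.02, -0.02, 0.03, 0], [0.018, 0, 0, 0.035, -0.045, 0.06, 0], [0.018, 0, 0, 0.044, -0.065, 0.1, 0], [0.018, 0, 0, 0.044, -0.065, 0.135, 0], [0.018, 0, 0, 0.044, -0.065, 0.135, 0]]]'; python3 -c "
from g import *
here(); go(-.003,-.026,.1425)"
```

```text
time: 7.48
ee_pos: [0.5208, 0.0312, 0.193]
tool_rot: [-0.002, 0.752, -0.659, 0.001]
contact_force: [0.1, 0.5, 0.5]
grip_width: 0.0003
gripper_force: 0.0
stand -0.0082 -0.0265 tip z 0.182 t 7.475
shift [-0.0004 -0.005   0.0395] rot [-0.004  0.002  0.001]
```

```bash
python3 steer.py '[[[0, 0, 0, 0, -0.005, 0.012, 0], [0, 0, 0, 0, -0.005, 0.026, 0], [0, 0, 0, 0, -0.005, 0.04, 0], [0, 0, 0, 0, -0.005, 0.04, 0], [0, 0, 0, 0, -0.005, 0.04, 0]]]'; python3 -c "
from g import *
here()"
```

```text
time: 8.1
ee_pos: [0.5294, 0.033, 0.1567]
tool_rot: [-0.005, 0.752, -0.659, 0.003]
contact_force: [-0.0, -0.4, -0.2]
grip_width: 0.0001
gripper_force: 0.0
stand 0.0006 -0.0258 tip z 0.1457 t 8.1
```

```bash
python3 steer.py '[[[0, 0, 0, -0.01, 0.003, 0.004, 0], [0, 0, 0, -0.02, 0.003, 0.005, 0], [0, 0, 0, -0.029, 0.003, 0.006, 0], [0, 0, 0, -0.037, 0.003, 0.006, 0], [0, 0, 0, -0.045, 0.003, 0.006, 0]]]'; python3 -c "
from g import *
here()"; python3 steer.py '[[[0, 0, 0, 0, 0, 0, 0], [0, 0, 0, 0, 0, -0.02, 0], [0, 0, 0, 0, 0, -0.045, 0], [0, 0, 0, 0, 0.02, -0.09, 0], [0, 0, 0, 0, 0.05, -0.13, 0]]]'; python3 steer.py '[[[0.18, 0, 0, 0, 0.02, -0.04, 0], [0.36, 0, 0, 0, 0.02, -0.04, 0], [0.54, 0, 0, 0, 0.02, -0.04, 0], [0.7, 0, 0, 0, 0.02, -0.04, 0], [0.7, 0, 0, 0, 0.02, -0.04, 0]]]'
python3 - <<'E'
from m import *
w=imaging.read_camera("wrist"); r=cells(w); hub=np.array([.5255,.0585,.085]);n=.13
nx=np.array([np.cos(n),np.sin(n),0]); ny=np.array([-np.sin(n),np.cos(n),0]); print("hub px",proj(w,[hub]))
for k,p in r.items():
    o,dd=ray(w,p); P=o+dd*((hub-o)@nx)/(dd@nx); q=P-hub; print(k,round(np.hypot(q@ny,q[2]),4),round(np.degrees(np.arctan2(q@ny,-q[2])),1))
x,y=proj(w,[hub])[0].astype(int); a=w["color"][max(0,y-55):y+55,x-70:x+110]
cv2.imwrite("pics/w5c.png",cv2.resize(a,None,fx=4,fy=4,interpolation=cv2.INTER_CUBIC))
E
```

```text
time: 8.72
ee_pos: [0.5203, 0.0781, 0.1504]
tool_rot: [-0.006, 0.752, -0.659, 0.003]
contact_force: [-0.4, 0.9, -0.5]
grip_width: 0.0003
gripper_force: 0.0
stand -0.0026 0.0201 tip z 0.1394 t 8.725
time: 9.35
ee_pos: [0.4692, 0.0699, 0.281]
tool_rot: [-0.005, 0.752, -0.659, 0.003]
contact_force: [1.3, 1.3, 1.1]
grip_width: 0.0005
gripper_force: 0.0
time: 9.98
ee_pos: [0.455, 0.0675, 0.3374]
tool_rot: [-0.264, 0.706, -0.618, 0.223]
contact_force: [-0.2, -1.6, -1.7]
grip_width: 0.0005
gripper_force: 0.0
mag [364.4 185. ] 63
green [388.  157.1] 30
blue [386.5 137.5] 53
yellow [378.4 129.7] 67
red [361.6 164.7] 64
hub px [[375.76863364 160.23064279]]
mag 0.0361 134.8
green 0.0362 0.8
blue 0.036 -43.7
yellow 0.0357 -88.8
red 0.0361 179.3
```

View pics/w5c.png

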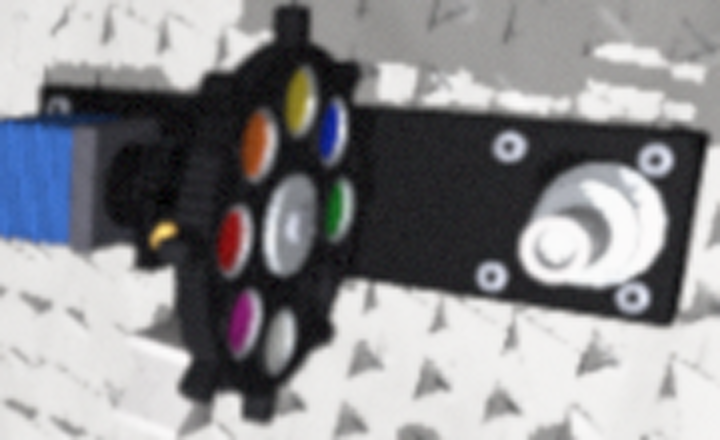

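Green is before the lens at 0.8°, so it is in the click, and the sleeve is still standing. Now the trigger.

```bash
python3 steer.py '[[[-0.18, 0, 0, 0, 0, 0, 0], [-0.36, 0, 0, 0.02, 0, 0, 0], [-0.54, 0, 0, 0.05, 0, 0, 0], [-0.7, 0, 0, 0.1, 0, 0, 0], [-0.7, 0, 0, 0.14, 0, 0, 0]]]'; python3 -c "
from g import *
here(); print((M.T@(np.array([.5015,-.216,.2])-p)).round(4)); print(R.from_matrix(M.T@want).as_rotvec().round(3))"
```

```text
time: 10.65
ee_pos: [0.4744, -0.0734, 0.3268]
tool_rot: [0.004, 0.753, -0.658, -0.009]
contact_force: [0.7, -0.5, -0.5]
grip_width: 0.0005
gripper_force: 0.0
stand -0.0677 -0.1241 tip z 0.3158 t 10.65
[ 0.146  -0.0101  0.1254]
[0.018 0.008 0.004]
```

```bash
cat > tr.py <<'E'
from h import *
def trig(c,lim=None):
    m=cv2.inRange(cv2.cvtColor(c["color"],cv2.COLOR_BGR2HSV),(100,140,80),(130,255,255)); n,_,st,ce=cv2.connectedComponentsWithStats(m)
    e=proj(c,[[.5015,-.216,.046]])[0]; L=[i for i in range(1,n) if st[i][4]>60]
    i=min(L,key=lambda i:np.hypot(*(ce[i]-e))); print("px",ce[i].round(1),"exp",e.round(1),st[i].tolist(), onz(c,ce[i],.046).round(4)); return ray(c,ce[i])
E
python3 -c "
from tr import *
c=imaging.read_camera('wrist'); np.save('r1.npy',np.array(trig(c)))"
python3 steer.py '[[[0.018, 0.008, 0.004, 0.05, 0, 0.02, 0], [0.018, 0.008, 0.004, 0.1, -0.005, 0.04, 0], [0.018, 0.008, 0.004, 0.146, -0.01, 0.07, 0], [0.018, 0.008, 0.004, 0.146, -0.01, 0.1, 0], [0.018, 0.008, 0.004, 0.146, -0.01, 0.125, 0]]]'
python3 -c "
from tr import *
c=imaging.read_camera('wrist'); cv2.imwrite('pics/w6.png',c['color']); r=trig(c); print('tri',tri([tuple(np.load('r1.npy')),r]))"
```

```text
px [270.9  51.2] exp [272.2  51.6] [260, 40, 22, 23, 402] [ 0.5031 -0.2162  0.046 ]
time: 11.32
ee_pos: [0.4997, -0.2153, 0.2015]
tool_rot: [-0.003, 0.751, -0.66, 0.002]
contact_force: [-0.3, 0.5, 0.5]
grip_width: 0.0002
gripper_force: 0.0
px [280.8 193.5] exp [282.1 193.9] [267, 180, 28, 28, 593] [ 0.5028 -0.2163  0.046 ]
tri [ 0.50291937 -0.21622803  0.04593768]
```

View pics/w6.png

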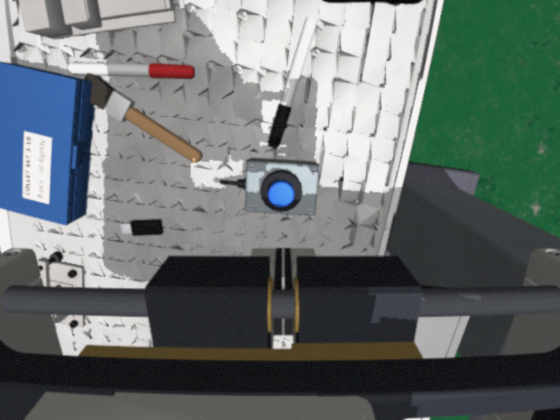

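The button is at (281,193), triangulated to (0.503, -0.216, 0.046), which matches the stated height. Descend.

```bash
python3 steer.py '[[[0, 0, 0, 0.001, -0.003, 0.035, 0], [0, 0, 0, 0.001, -0.003, 0.07, 0], [0, 0, 0, 0.001, -0.003, 0.1, 0], [0, 0, 0, 0.001, -0.003, 0.125, 0], [0, 0, 0, 0.001, -0.003, 0.132, 0]]]';python3 steer.py '[[[0, 0, 0, 0, 0, 0, 0]]]'
```

```text
time: 12.0
ee_pos: [0.5047, -0.2155, 0.0712]
tool_rot: [-0.003, 0.752, -0.66, 0.003]
contact_force: [-0.1, -0.5, -0.5]
grip_width: 0.0002
gripper_force: 0.0
time: 12.12
ee_pos: [0.5063, -0.2159, 0.0732]
tool_rot: [-0.004, 0.752, -0.66, 0.004]
contact_force: [-0.4, -0.4, 1.2]
grip_width: 0.0004
gripper_force: 0.0
```

```bash
python3 steer.py '[[[0, 0, 0, 0, 0.003, 0.006, 0], [0, 0, 0, 0, 0.003, 0.011, 0], [0, 0, 0, 0, 0.003, 0.015, 0], [0, 0, 0, 0, 0.003, 0.019, 0], [0, 0, 0, 0, 0.003, 0.021, 0]]]'
```

```text
time: 12.75
ee_pos: [0.5041, -0.2166, 0.0547]
tool_rot: [-0.004, 0.752, -0.659, 0.006]
contact_force: [-12.9, 7.9, 39.6]
grip_width: 0.0004
gripper_force: 19.7
```

```bash
python3 -c "
from h import *
s=imaging.read_camera('side')['color'][170:215,270:330]; cv2.imwrite('pics/s7.png',cv2.resize(s,(720,540),interpolation=cv2.INTER_CUBIC))"
for i in 1 2 3 4; do python3 steer.py '[[[0, 0, 0, 0, 0, -0.0015, 0]]]' | grep -E 'ee_pos|contact'; done
```

```text
ee_pos: [0.504, -0.2165, 0.0553]
contact_force: [-3.5, 0.9, 5.4]
ee_pos: [0.504, -0.2165, 0.0561]
contact_force: [-1.5, 0.3, 3.8]
ee_pos: [0.504, -0.2165, 0.0573]
contact_force: [-1.0, -0.1, 3.8]
ee_pos: [0.504, -0.2165, 0.0586]
contact_force: [-2.2, -0.0, 2.0]
```

View pics/s7.png

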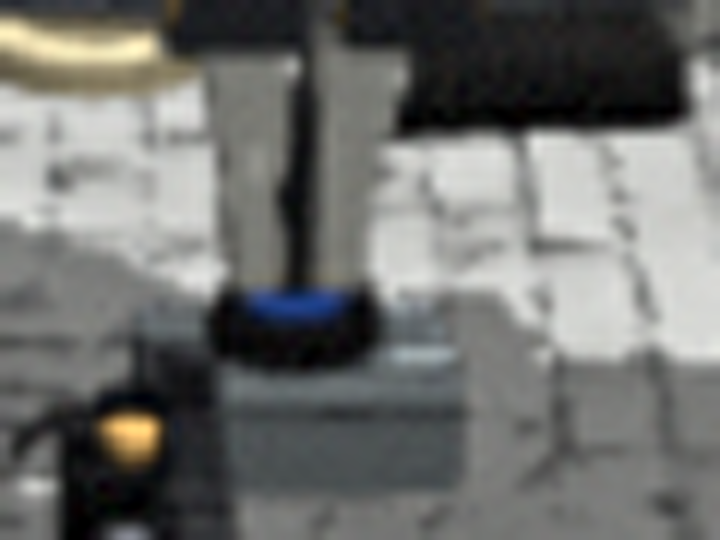

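```bash
for i in 1 2 3 4; do python3 steer.py '[[[0, 0, 0, 0, 0, -0.0015, 0]]]' | grep -E 'ee_pos|contact'; done; python3 steer.py '[[[0, 0, 0, 0, 0, -0.02, 0], [0, 0, 0, 0, 0, -0.02, 0]]]'| grep -E 'ee_pos|contact'
python3 -c "
from tr import *
c=imaging.read_camera('side'); m=cv2.inRange(cv2.cvtColor(c['color'],cv2.COLOR_BGR2HSV),(100,140,80),(130,255,255))[170:215,270:330]; print(cv2.connectedComponentsWithStats(m)[2].tolist())
b=cv2.resize(cv2.imread('pics/s7.png'),(60,45),interpolation=cv2.INTER_AREA); m=cv2.inRange(cv2.cvtColor(b,cv2.COLOR_BGR2HSV),(100,140,60),(130,255,255)); print(cv2.connectedComponentsWithStats(m)[2].tolist())"
```

```text
ee_pos: [0.5039, -0.2165, 0.06]
contact_force: [-0.8, 0.1, 2.0]
ee_pos: [0.504, -0.2165, 0.0615]
contact_force: [-0.2, 0.2, 0.9]
ee_pos: [0.504, -0.2165, 0.063]
contact_force: [-0.8, 0.1, 0.1]
ee_pos: [0.5039, -0.2165, 0.0645]
contact_force: [0.0, 0.6, -0.4]
ee_pos: [0.5046, -0.2166, 0.0858]
contact_force: [-0.9, -0.3, 0.1]
[[0, 0, 60, 45, 2662], [21, 21, 8, 6, 38]]
[[0, 0, 60, 45, 2682], [21, 24, 8, 3, 18]]
```

Force fell from about 5 N to 0 over the last 6 mm, above a hard stop at 40 N. So the button went fully down and has come back up. I'll stop clear and check the other things.

```bash
python3 steer.py '[[[0, 0, 0, 0, 0, -0.03, 0], [0, 0, 0, 0, 0, -0.06, 0], [0, 0, 0, 0, 0, -0.09, 0], [0, 0, 0, 0, 0, -0.12, 0], [0, 0, 0, 0, 0, -0.12, 0]]]'; python3 steer.py '[[[0, 0, 0, 0, 0, 0, 0], [0, 0, 0, 0, 0, 0, 0], [0, 0, 0, 0, 0, 0, 0], [0, 0, 0, 0, 0, 0, 0]]]'
python3 -c "
from tr import *
c=imaging.read_camera('wrist'); trig(c)
s=imaging.read_camera('side')['color']; a=cv2.imread('pics/side0.png'); d=cv2.absdiff(s,a).max(2)[225:300,215:345]; print('changed px near stand',(d>50).sum())
t=imaging.read_camera('top')['color']; a=cv2.imread('pics/top0.png'); d=cv2.absdiff(t,a).max(2)[165:275,205:290]; print('top',(d>50).sum())"
```

```text
time: 14.72
ee_pos: [0.5031, -0.2166, 0.2063]
tool_rot: [-0.005, 0.752, -0.659, 0.007]
contact_force: [0.4, -0.1, -0.7]
grip_width: 0.0009
gripper_force: 0.0
time: 15.22
ee_pos: [0.5018, -0.2163, 0.2041]
tool_rot: [-0.004, 0.752, -0.66, 0.005]
contact_force: [0.3, 0.4, -0.0]
grip_width: 0.0007
gripper_force: 0.0
px [283.7 194.8] exp [285.  195.1] [270, 182, 28, 27, 583] [ 0.5028 -0.2162  0.046 ]
changed px near stand 220
top 3066
```

```bash
python3 -c "
from workcell import env, imaging, sign_off
print(sign_off())"
```

```text
the job is handed in; nothing more can be done
None
```

The green filter is in its click before the lens after two flicks (yellow, blue, green, so the empty hole never came before the lens), the trigger was pressed to its stop (about 40 N on the fingertips) and released, the arm stopped clear, the sleeve was still standing after the flicks, and the job is handed in with no verdict returned; I did not recheck the other loose things, because the last picture comparison was too disturbed by the arm to tell.

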